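# Press a glass mosaic panel: slide it home, run the clamp knob down, nip it up

### The job

Push the small glass mosaic panel along the press jig, under the clamp, until it is fully home against the end stop. Then turn the clamp's black bar knob clockwise until you feel it bite on the panel, and give it one eighth of a turn (45 degrees) more and no further, or the glass cracks. Let go and leave the other things on the bench where they are.

Things in the scene. Friction and masses are not known exactly. Their poses are not given: they have to be found in the camera images.
- jig: Press jig fixed to the bench: plywood board 300 x 250 x 18 mm. Origin on the bench surface straight below the clamp screw's axis; x runs along the channel from its open mouth to the end stop, y left, z up. In this frame, mm: board x -180..120, y -105..145; wooden side rails 10 mm high on the board, x -125..40, inner faces at y +59 and -59, make the panel's channel.
- stop_face (a point): Middle of the wooden end stop's face that the panel must meet, at the board's top: jig x 40, y 0, z 18 mm. The stop is 14 mm high and 150 mm wide. Axes as the jig's.
- clamp_nose (a point): Top of the free end of the clamp's bare metal arm: jig x -23, y 0, z 84 mm. The arm is 36 mm wide and 22 mm thick, runs along the jig's x above the channel, and stands on a post behind the stop (jig x 62..102, 50 mm wide).
- panel_center (a point): Centre of the glass mosaic panel: loose stiff board 140 (along its x) x 110 x 12 mm, 0.45 kg, lying flat in the channel with 4 mm play each side, a few cm short of the stop and partly under the clamp. Its axes are along the jig's when square. Fully home, its front edge is on the stop and its centre is at jig x -30 mm.
- panel_near_edge (a point): Middle of the panel's edge at the channel mouth (the edge to push on), half-way up its 12 mm thickness, 70 mm from panel_center along the panel's -x.
- knob_grip (a point): Middle of the clamp's black knob bar, on the screw's vertical axis about 126 mm above the bench. Bar 64 long x 14 wide x 26 mm high, flat upright sides; its x axis runs along the bar's length and turns with the knob. Below it: hub disc 28 mm across, 6 mm high, then 20 mm of bare spindle down to the arm. Grip it across the 14 mm from above. It sinks 2 mm per radian tightened.
- knob (a joint): Angle of the knob, rad, growing as it tightens (clockwise from above); 0 = bar along the jig's x. Starts at 0 to 0.4; the bite comes 0.7 to 2.3 rad on, never at the same angle. It runs free at 0.06 N m; past the bite the twist climbs some 0.6 N m per rad as it is turned. Being self-locking it stays where it is left, and after a stop friction may hide the twist: feel it while it creeps forward.
- foot: The clamp's round cushioned foot, 48 mm across, under the arm on the screw, turning and sinking with the knob; it hangs 1.5 to 4.5 mm above the panel's top (30 mm above the bench) at the start. Its origin is on the screw axis, not at its face.
- tape: Bystander, to be left alone: the roll of paper tape on the jig board; origin at the middle of its underside.
- tin: Bystander, to be left alone: the small tin on the jig board; origin at the middle of its underside.
- bottle: Bystander, to be left alone: the plastic bottle; origin at the middle of its underside.
- jar: Bystander, to be left alone: the glass jar; origin at the middle of its underside.
- brush: Bystander, to be left alone: the brush; origin at the middle of its underside.
- block: Bystander, to be left alone: the wooden block; origin at the middle of its underside.
- hammer: Bystander, to be left alone: the hammer; origin at the middle of its underside.
Not all that is in view belongs to the job. What is meant by the part that bears panel_center is not blue, and is the smaller of those in its own colour.

How it is judged:
On the way, in this order (a step that is already met when the one before it is completed fails the run):
1. the panel is fully home against the end stop, the clamp not yet on it (x of panel_center in the frame of jig above -0.0335 m and angle between the x axis of panel_center and the x axis of jig, either way round below 0.08 rad and contact force between foot and panel below 2 N), for 0.2 s.
2. the clamp foot bites on the panel, which is still home (x of panel_center in the frame of jig above -0.0335 m and angle between the x axis of panel_center and the x axis of jig, either way round below 0.08 rad and contact force between foot and panel above 8 N), for 0.1 s.
At the end, for the whole second after the job is handed in: The panel is home (within 3.5 mm of the stop and square within 0.08 rad), the clamp foot presses on it with 28 to 56 N (an eighth of a turn past the bite, give or take about a third of that), and the knob is at rest, released (x of panel_center in the frame of jig above -0.0335 m and angle between the x axis of panel_center and the x axis of jig, either way round below 0.08 rad and contact force between foot and panel between 28 and 56 N and velocity of joint knob between -0.02 and 0.02 rad/s and horizontal distance between panel_center and jig below 0.036 m); the robot touches nothing.
It fails at once if over-tightened: the foot presses on the glass with more than 68 N (contact force between foot and panel above 68 N).
It fails at once if any of the bystanders is moved by more than 25 mm (distance of any of tape, tin, bottle, jar, brush, block, hammer from where it was at the start of the episode above 0.025 m).
It also fails if it takes over 72 s, if anything falls off the work surface, if the arm or the gripper's body presses on something with over 40 N, if the wrist force passes 120 N, or if a joint passes its speed limit or range.

### The arm

A 7-joint arm with a two-finger parallel gripper is mounted at the origin on the work surface. World frame = base frame: x ahead of the robot, y to its left, z up, the work surface at z = 0. Lengths are in m, angles in rad, forces in N, time in s.
With the tool pointing down it reaches from about 0.35 to 0.775 m from the base axis. Payload 3.1 kg.
Tool frame: the origin (TCP) lies on the centre line of the jaws, within the pads' length; the fingertips stand 22 mm ahead of it and the grasp point (between the pads) lies 3 mm ahead of it; y points along the fingers, z is the direction in which the jaws open and shut, and the axes are right-handed (so a half turn about y gives the same grasp; the last joint's range is limited). The gripper opens to 85 mm and grips with 20 to 120 N. Pads are 22 mm wide; open, the fingers measure 114 mm over their backs; the gripper's body (76 mm by 85 mm) begins 54 mm behind the grasp point. The pads swing forward as they close: fully open they stand 13 mm farther back than shut.
Start: joints at [1.208, 0.311, 0.014, 1.512, -0.004, 1.319, -0.027], TCP at [0.173, -0.522, 0.253] pointing down, gripper open.
Joint ranges: [-2.7, 2.7], [-0.3, 1.91], [-1.27, 1.3], [0.12, 2.57], [-1.44, 4.58], [0.2, 2.03], [-3.05, 3.05]. Speed limits (rad/s): [2.79, 2.79, 3.14, 3.14, 3.14, 3.14, 3.14].

### API

Orientations are given as a unit quaternion [w, x, y, z].
In Python, from rig import robot, camera gives the robot as it stands.
- The arm moves only by the tool arm_command, never from a script. Its argument "plan" is text: rows parted by semicolons, each of 4 numbers parted by spaces: the shift along the tool's x, y, z in cm, then the turn about the tool's y in rad. In form: dx dy dz yaw; .... A call has 1 to 20 rows; each row shifts and turns the pose as measured when the row begins, along the tool's axes as they then stand; what a row does not reach is not made up. A row lasts 1/12 s, in which the tool goes at most 41.7 mm and 7.16 degrees, less where a joint would pass 70% of its speed; a pose out of reach is approached as far as the arm can. A call with a gripper value outside its range is refused whole. "fingers" is the finger opening in cm, from 0 to 8.54, set as the call begins (left out, the last holds). The fingers move at their own pace and stop on an object; "force" is the grip in N (left out, the last holds). Time passes only in rows, so rows that do not move let the fingers close. It gives the time, the measured TCP pose, the force and the opening at its end, in the units of the state.
- robot.get_state(): the state, without advancing time (a new reading comes with each control period).
- camera(name): name is "scene" or "top" or "wrist"; returns a dict with "color" (480x640x3 uint8, red, green, blue), "intrinsics" (3x3 intrinsics, pixels), "pose" (4x4, takes a point from camera to world coordinates). Camera axes: x right, y down, z forward; pixel columns grow to the right and rows downward; lengths in m; the calibration is good to about 2 mm. A picture is of the moment at which its call begins. There is no depth.
- robot.hand_in(): hands the job in, once; it reports no verdict.
The state is a dict: "time_s": time; "joints": joint angles; "joint_velocities": joint speeds; "effort": joint torques, N m; "position": TCP position; "eef_rot": TCP orientation; "ft_force": force on the tool from outside, world axes, zero at the start; "torque": the same for the moment, N m; "width": opening from 0.0 (shut) to 1.0 (fully open).
Only numpy, scipy, OpenCV 4.12 (cv2) and the standard library are available. Lean on these libraries where they do the work, as an engineer would, in place of code of your own. Each camera call takes 0.05 s, during which the arm holds its last target.

## Working session

There is one attempt and no reset: what is moved stays moved. The work goes in short steps, Python scripts to look and compute and a tool call to move; the robot and the scene stay as the last step left them, time stands still between calls to the robot, and variables do not carry over. Pictures are saved under pics/ and viewed, and the job is handed in when it is done.

Besides the shell and the picture viewer there is one more tool, called as name(argument=value, ...), one argument or row to a line, values as JSON. arm_command: Moves the arm, as the interface text tells. Its arguments: {"type":"object","properties":{"plan":{"type":"string"},"fingers":{"type":"number"},"force":{"type":"number"}},"required":["plan"]}

```bash
ls; mkdir -p pics
cat > h.py <<'E'
import numpy as np, cv2
from rig import robot, camera
def snap(n,f):
    c=camera(n); cv2.imwrite(f'pics/{f}.png',c['color'][:,:,::-1]); np.savez(f'pics/{f}.npz',**{k:np.array(v) for k,v in c.items()}); return c
def load(f): return np.load(f'pics/{f}.npz')
def ray(c,u,v):
    K=np.array(c['intrinsics']);T=np.array(c['pose']); d=T[:3,:3]@np.linalg.solve(K,[u,v,1.]); return T[:3,3],d
def onz(c,u,v,z):
    o,d=ray(c,u,v); return o+d*(z-o[2])/d[2]
def tri(a,b):
    (o1,d1),(o2,d2)=a,b; d1=d1/np.linalg.norm(d1);d2=d2/np.linalg.norm(d2)
    s=np.linalg.lstsq(np.c_[d1,-d2],o2-o1,rcond=None)[0]; p,q=o1+s[0]*d1,o2+s[1]*d2
    return (p+q)/2,np.linalg.norm(p-q)
def proj(c,p):
    K=np.array(c['intrinsics']);T=np.array(c['pose']); q=K@(T[:3,:3].T@(np.array(p)-T[:3,3])); return q[:2]/q[2]
E
python3 - <<'E'
from h import *
for n in ['scene','top','wrist']:
    c=snap(n,n+'0'); print(n,np.round(c['pose'],3).tolist(),np.round(c['intrinsics'],1).tolist())
print(robot.get_state())
E
```

```text
pics
scene [[-0.139, 0.651, -0.746, 1.334], [0.99, 0.104, -0.095, 0.125], [0.016, -0.752, -0.659, 0.86], [0.0, 0.0, 0.0, 1.0]] [[469.8, 0.0, 328.3], [0.0, 469.8, 245.0], [0.0, 0.0, 1.0]]
top [[0.018, -0.987, 0.162, 0.278], [-1.0, -0.016, 0.018, 0.016], [-0.015, -0.162, -0.987, 1.345], [0.0, 0.0, 0.0, 1.0]] [[497.9, 0.0, 315.3], [0.0, 497.9, 242.7], [0.0, 0.0, 1.0]]
wrist [[0.315, -0.9, -0.301, 0.25], [-0.949, -0.299, -0.099, -0.496], [-0.001, 0.317, -0.949, 0.372], [0.0, 0.0, 0.0, 1.0]] [[389.7, 0.0, 315.6], [0.0, 389.7, 240.4], [0.0, 0.0, 1.0]]
{'time_s': 0.15, 'joints': array([ 1.20829461,  0.31155827,  0.01402018,  1.51267604, -0.00442579,
        1.31924378, -0.02722727]), 'joint_velocities': array([-3.30222436e-05, -6.29258583e-04, -4.02300798e-04, -4.18087194e-03,
       -3.14621407e-04,  1.52793911e-04,  8.99479841e-04]), 'effort': array([ 3.46051784e-04, -3.80272615e+01,  1.46135213e-01, -2.30848324e+01,
        1.22250835e-02,  9.62407415e-03, -3.24693787e-06]), 'position': array([ 0.17327733, -0.52144016,  0.25246684]), 'eef_rot': array([ 0.11281411, -0.11306788,  0.69867182, -0.69738534]), 'ft_force': array([ 0.37313739, -0.64689542, -0.00480075]), 'torque': array([ 0.00904541, -0.02296047, -0.0008098 ]), 'width': 1.0008324738157997}
```

View pics/scene0.png

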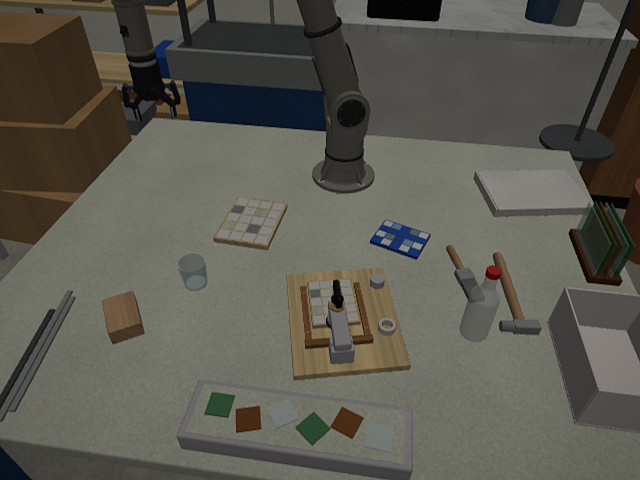

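View pics/top0.png

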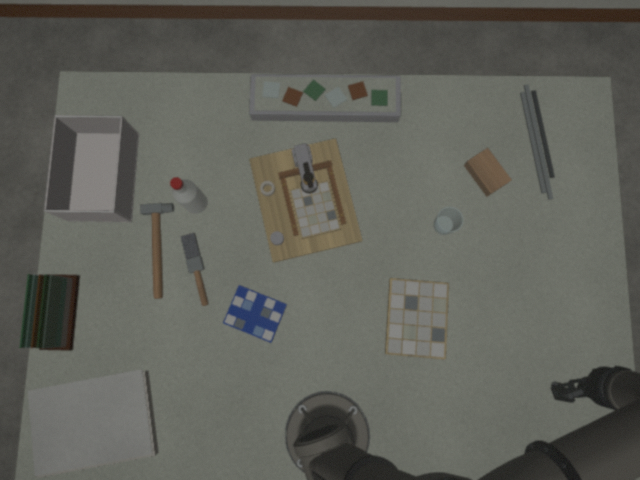

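View pics/wrist0.png

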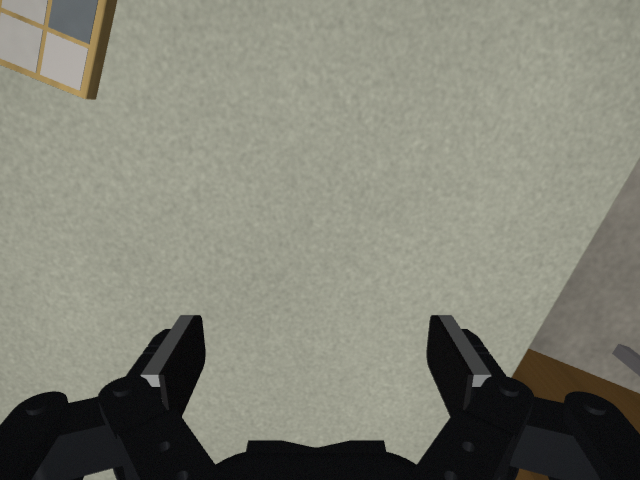

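The scene shows three mosaic panels. In the top view they are a white one in the jig (315,205), a larger white one on the bench (418,318) and a blue one (255,313). The one in the jig fits the description, since it is not blue and is the smaller of the two white ones. I'll confirm that in an enlarged crop.

Run:
```python
import cv2
a=cv2.imread('pics/top0.png')[130:270,235:375]; b=cv2.imread('pics/scene0.png')[260:385,275:415]
cv2.imwrite('pics/tz.png',cv2.convertScaleAbs(cv2.resize(a,(560,560),interpolation=2),alpha=1.4)); cv2.imwrite('pics/sz.png',cv2.resize(b,None,fx=4.6,fy=4.6,interpolation=2))
```

```text
(no output)
```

View pics/tz.png

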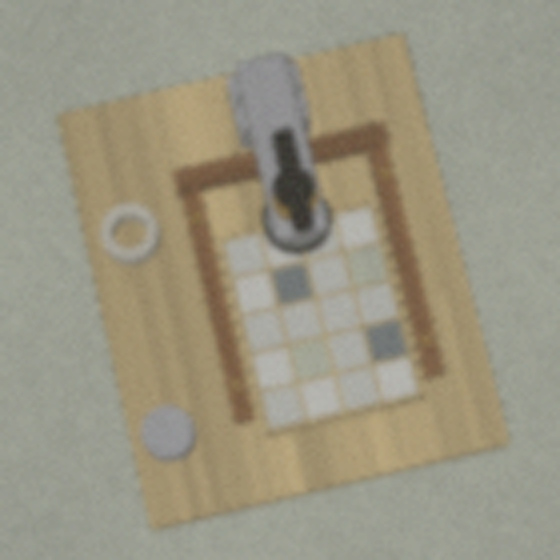

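View pics/sz.png

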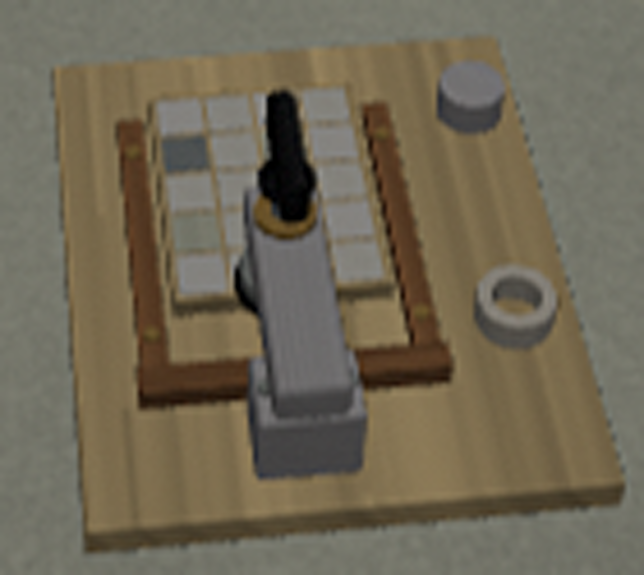

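The crop confirms it. The small white mosaic sits in the jig between brown rails, with the knob bar roughly along jig x, the tin at the left near the mouth and the tape at the left near the stop. Next I'll measure the jig's pose.

```bash
cat >> h.py <<'E'
def fitjig(P):
    # P: world pts for jig pts Q -> 2D rigid
    Q=np.array([[120,145],[120,-105],[-180,-105],[-180,145]])/1000.
    P=np.array(P)[:,:2]; qc=Q.mean(0);pc=P.mean(0)
    H=(Q-qc).T@(P-pc); U,S,Vt=np.linalg.svd(H); R=Vt.T@np.diag([1,np.linalg.det(Vt.T@U.T)])@U.T
    t=pc-R@qc; return R,t,np.linalg.norm(P-(Q@R.T+t),axis=1)
E
python3 - <<'E'
from h import *
def quad(img,lo,z,c,near):
    pass
c=load('top0'); px=np.array([(60,112),(405,33),(508,442),(152,527)])/4.+[235,130]-0.375
P=[onz(c,u,v,.018) for u,v in px]; R,t,e=fitjig(P); print('top',t,np.arctan2(R[1,0],R[0,0]),e*1000)
s=load('scene0'); px2=np.array([(620,490),(87,535),(54,67),(498,40)])/4.6+[275,260]
# scene: far-left.. order: (+120,+145)->near right ; (120,-105)->near left; (-180,-105)->far left; (-180,145)->far right
P2=[onz(s,u,v,.018) for u,v in px2]; R2,t2,e2=fitjig(P2); print('scene',t2,np.arctan2(R2[1,0],R2[0,0]),e2*1000)
for a,b in zip(px,px2): print(np.round(tri(ray(c,*a),ray(s,*b)),4) if 0 else [np.round(x,4) for x in tri(ray(c,*a),ray(s,*b))])
# near edge panel corners in crop top, z=.03
for z in (.03,): 
  for q in [(268,430),(420,395)]:
    u,v=np.array(q)/4.+[235,130]; p=onz(c,u,v,z); print('panel',(R.T@(p[:2]-t))*1000,p)
# knob ends
kt=[(283,130),(303,232)]; ks=[(290,215),(282,92)]
for a,b in zip(kt,ks):
  p,g=tri(ray(c,*(np.array(a)/4.+[235,130])),ray(s,*(np.array(b)/4.6+[275,260]))); print('knob',p,g,R.T@(p[:2]-t)*1000)
E
```

```text
top [0.65288298 0.05869478] 0.24883441242935714 [1.78776469 1.50380277 2.23308995 1.51909764]
scene [0.65755888 0.06113356] 0.24707667747151224 [3.09960346 3.42517345 0.90755321 2.11029506]
[array([0.7348, 0.2281, 0.0136]), np.float64(0.0009)]
[array([ 0.7953, -0.0108,  0.014 ]), np.float64(0.0034)]
[array([ 0.5056, -0.0852,  0.0143]), np.float64(0.0007)]
[array([0.4439, 0.1557, 0.0123]), np.float64(0.0033)]
panel [-136.70438896   51.97998441] [0.50758772 0.07540699 0.03      ]
panel [-137.05576534  -52.79986746] [ 0.53305177 -0.02623219  0.03      ]
knob [0.68663747 0.06611332 0.12142372] 0.00010350916262557078 [34.54186022 -1.12281767]
knob [0.61734995 0.05258624 0.12867352] 0.0017430301123481085 [-35.94299089   2.83048203]
```

```bash
cat >> h.py <<'E'
from scipy.spatial.transform import Rotation as Rn
JT=np.array([0.655,0.0597]); JA=0.248
def J2W(x,y): return JT+np.array([[np.cos(JA),-np.sin(JA)],[np.sin(JA),np.cos(JA)]])@np.array([x,y])/1000
def W2J(p): return np.array([[np.cos(JA),np.sin(JA)],[-np.sin(JA),np.cos(JA)]])@(np.array(p)[:2]-JT)*1000
def rot(s): 
    w,x,y,z=s['eef_rot']; return Rn.from_quat([x,y,z,w])
def stat(tx=None,tz=None,ang=None):
    "ang: wanted heading of tool z axis in world"
    s=robot.get_state(); R=rot(s).as_matrix()
    h=np.arctan2(R[1,2],R[0,2]); p=s['position']
    print('t',round(s['time_s'],2),'p',np.round(p,4),'jig',np.round(W2J(p),1),'zhead-JA',round(h-JA,4),'ydir',np.round(R[:,1],3),'xdir',np.round(R[:,0],3),'q7',np.round(s['joints'],3),'F',np.round(s['ft_force'],2),'M',np.round(s['torque'],3),'w',round(s['width'],3))
    if tx is not None:
        d=np.array([*tx,tz])-p; print('move cm along tool now',np.round(R.T@d*100,2))
    if ang is not None: print('yaw needed',np.round((-(ang-h)+np.pi/2)%np.pi-np.pi/2,3), 'or +-pi');
E
python3 - <<'E'
from h import *
stat(J2W(-165,0),.12,JA+np.pi/2)
E
```

```text
t 0.15 p [ 0.1733 -0.5214  0.2525] jig [-609.6 -445.1] zhead-JA -1.498 ydir [-0.001  0.002 -1.   ] xdir [-0.949 -0.315  0.   ] q7 [ 1.208  0.312  0.014  1.513 -0.004  1.319 -0.027] F [ 0.37 -0.65 -0.  ] M [ 0.009 -0.023 -0.001] w 1.001
move cm along tool now [-47.58  13.32 -41.13]
yaw needed 0.073 or +-pi
```

arm_command(
  plan="-2.97 0.3 -2.57 0;-2.97 0.3 -2.57 0;-2.97 0.3 -2.57 0;-2.97 0.3 -2.57 0;-2.97 0.3 -2.57 0;-2.97 0.3 -2.57 0;-2.97 0.3 -2.57 0;-2.97 0.3 -2.57 0;-2.97 0.3 -2.57 0;-2.97 0.3 -2.57 0;-2.97 0.3 -2.57 0;-2.97 0.3 -2.57 0;-2.97 0.3 -2.57 0;-2.97 0.3 -2.57 0;-2.97 0.3 -2.57 0;-2.97 0.3 -2.57 0",
  fingers=5,
)

```text
time_s: 1.48
position: [0.5031, 0.0286, 0.195]
eef_rot: [-0.1, 0.106, -0.698, 0.701]
ft_force: [0.9, -0.8, -0.4]
width: 0.584
```

arm_command(
  plan="0 0 0 -0.124;0 0 0 -0.124;0 0 0 -0.124;0 0 0 -0.124;0 0 0 -0.124;0 0 0 -0.124;0 0 0 -0.124;0 0 0 -0.124;0 0 0 -0.124;0 0 0 -0.124;0 0 0 -0.124;0 0 0 -0.124;0 0 0 -0.124;0 0 0 -0.124;0 0 0 -0.124;0 0 0 -0.124;0 0 0 -0.124;0 0 0 -0.124;0 0 0 -0.124;0 0 0 -0.124",
)

```text
time_s: 3.15
position: [0.5009, 0.0432, 0.1872]
eef_rot: [-0.696, 0.697, -0.128, 0.114]
ft_force: [0.5, -0.2, -0.2]
width: 0.588
```

Run:
```python
from h import *
stat(J2W(-165,0),.12,JA+np.pi/2)
```

```text
t 3.15 p [0.5009 0.0432 0.1872] jig [-153.4   21.8] zhead-JA 0.9784 ydir [-0.02   0.001 -1.   ] xdir [ 0.941 -0.338 -0.019] q7 [ 0.635  0.455 -1.014  1.698  0.398  1.236  0.753] F [ 0.46 -0.18 -0.19] M [-0.012 -0.001  0.048] w 0.588
move cm along tool now [ 0.39  6.73 -2.42]
yaw needed -0.592 or +-pi
```

arm_command(
  plan="0 0.5 -0.5 -0.12;0 0.5 -0.5 -0.12;0 0.5 -0.5 -0.12;0 0.5 -0.4 -0.12;0 0.5 0 -0.11",
)

```text
time_s: 3.57
position: [0.4971, 0.0232, 0.1611]
eef_rot: [0.702, -0.7, -0.088, 0.102]
ft_force: [-0.1, 0.3, -0.4]
width: 0.587
```

Run:
```python
from h import *
snap('wrist','w1')
stat(J2W(-165,0),.12,JA+np.pi/2)
```

```text
t 3.62 p [0.4963 0.0232 0.1599] jig [-162.8    3.6] zhead-JA 1.5955 ydir [-0.022  0.001 -1.   ] xdir [ 0.963  0.269 -0.021] q7 [ 0.746  0.545 -1.145  1.747  0.518  1.22   1.302] F [ 0.34 -0.23 -0.56] M [-0.04  -0.021 -0.004] w 0.586
move cm along tool now [-0.14  3.99 -0.38]
yaw needed 0.025 or +-pi
```

View pics/w1.png

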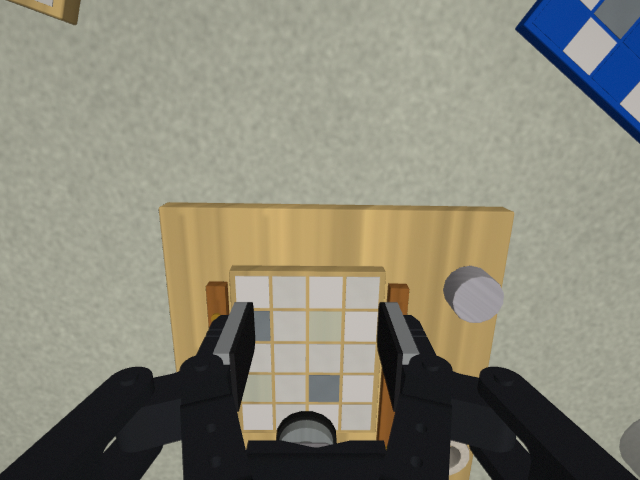

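The wrist view shows the board's mouth edge from (165,205) to (510,208), the panel's near edge from (232,268) to (384,268), the tin at (472,293) and the knob at the bottom, around (305,435).

Run:
```python
from h import *
c=load('w1')
for n,q,z in [('board',(163,205),.018),('board',(512,209),.018),('panel top',(230,271),.03),('panel top',(386,271),.03),('rail',(208,284),.028),('rail',(228,284),.028),('rail',(388,287),.028),('rail',(408,287),.028)]:
    print(n,np.round(W2J(onz(c,*q,z)),1))
T=np.array(c['pose']); print(T[:3,3])
```

```text
board [-182.6 -101.4]
board [-184.6  140.4]
panel top [-139.4  -54.7]
panel top [-141.5   53.7]
rail [-128.4  -71.1]
rail [-128.7  -57. ]
rail [-128.5   56.5]
rail [-128.8   70.7]
[0.42045647 0.00171936 0.28231866]
```

arm_command(
  plan="-0.2 2.5 -0.2 0.01;0 2.5 -0.1 0.01;0 2.2 0 0;0 1.8 0 0;0 1 0 0;0 0 0 0",
)

```text
time_s: 4.12
position: [0.4939, 0.0191, 0.0562]
eef_rot: [0.704, -0.701, -0.076, 0.091]
ft_force: [-0.9, 0.5, -0.0]
width: 0.584
```

Run:
```python
from h import *
snap('wrist','w2')
stat(J2W(-165,0),.044,JA+np.pi/2)
```

```text
t 4.17 p [0.4944 0.0193 0.057 ] jig [-165.6    0.2] zhead-JA 1.559 ydir [-0.02   0.002 -1.   ] xdir [ 0.972  0.234 -0.019] q7 [ 0.668  0.657 -1.021  1.865  0.648  1.021  1.175] F [ 0.27 -0.51 -0.23] M [ 0.034 -0.004  0.01 ] w 0.589
move cm along tool now [ 0.09  1.3  -0.03]
yaw needed -0.012 or +-pi
```

View pics/w2.png

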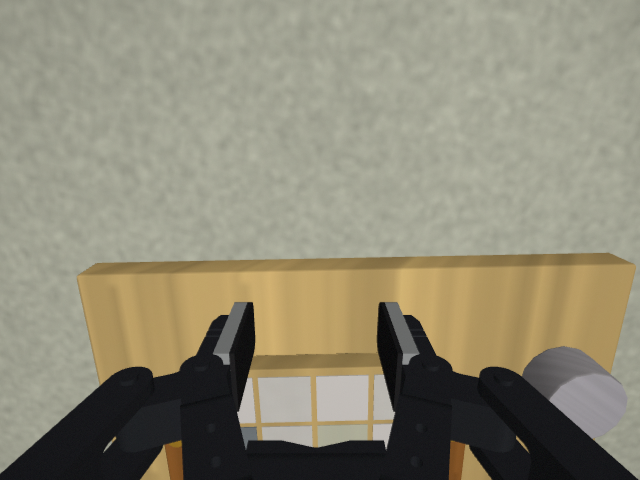

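arm_command(
  plan="0 0.6 0 -0.01;0 0.4 0 0;0 0.2 0 0;0 0.1 0 0",
)

```text
time_s: 4.5
position: [0.4973, 0.0202, 0.0465]
eef_rot: [0.703, -0.7, -0.082, 0.091]
ft_force: [-0.3, -0.3, -0.5]
width: 0.587
```

arm_command(
  plan="0 0.2 0 0;0 0.2 0 0;0 0 0 0",
)

```text
time_s: 4.75
position: [0.4982, 0.0203, 0.0432]
eef_rot: [0.703, -0.7, -0.083, 0.09]
ft_force: [-1.3, -0.5, -0.8]
width: 0.582
```

Run:
```python
from h import *
stat(J2W(-165,0),.044,JA+np.pi/2)
```

```text
t 4.75 p [0.4982 0.0203 0.0432] jig [-161.6    0.3] zhead-JA 1.5676 ydir [-0.011  0.003 -1.   ] xdir [ 0.97   0.242 -0.01 ] q7 [ 0.652  0.676 -1.003  1.874  0.676  0.99   1.163] F [-1.29 -0.48 -0.78] M [-0.027  0.025  0.007] w 0.582
move cm along tool now [-0.34 -0.07 -0.03]
yaw needed -0.003 or +-pi
```

arm_command(
  plan="0 0.2 0 0;0 0.2 0 0;0 0 0 0",
)

```text
time_s: 5.0
position: [0.4985, 0.0204, 0.0392]
eef_rot: [0.703, -0.7, -0.083, 0.09]
ft_force: [0.0, -0.4, -0.6]
width: 0.585
```

arm_command(
  plan="0 0.2 0 0;0 0 0 0",
)

```text
time_s: 5.17
position: [0.4989, 0.0205, 0.0374]
eef_rot: [0.703, -0.7, -0.083, 0.089]
ft_force: [0.1, 0.0, 0.1]
width: 0.583
```

arm_command(
  plan="0.6 0 0 0;0.6 0 0 0;0.6 0 0 0;0.6 0 0 0;0 0 0 0",
)

```text
time_s: 5.58
position: [0.5064, 0.0223, 0.0376]
eef_rot: [-0.699, 0.705, 0.068, -0.103]
ft_force: [1.6, -0.4, 0.0]
width: 0.584
```

Run:
```python
from h import *
stat(J2W(-111,0),.0375,JA+np.pi/2)
```

```text
t 5.58 p [0.5064 0.0223 0.0376] jig [-153.2    0.2] zhead-JA 1.5661 ydir [-0.047 -0.015 -0.999] xdir [ 0.969  0.24  -0.05 ] q7 [ 0.604  0.713 -0.977  1.822  0.681  1.044  1.157] F [ 1.64 -0.37  0.03] M [ 0.003 -0.155 -0.008] w 0.584
move cm along tool now [ 4.21 -0.2  -0.  ]
yaw needed -0.005 or +-pi
```

arm_command(
  plan="1 0 0 0;1 0 0 0;1 0 0 0;0 0 0 0;0 0 0 0",
)

```text
time_s: 6.0
position: [0.5133, 0.0248, 0.0384]
eef_rot: [-0.691, 0.71, 0.05, -0.124]
ft_force: [0.9, 0.1, -0.1]
width: 0.585
```

Run:
```python
from h import *
snap('wrist','w3');snap('scene','s3')
stat(J2W(-111,0),.0375,JA+np.pi/2)
a=cv2.imread('pics/s3.png')[230:385,245:445]; cv2.imwrite('pics/s3z.png',cv2.resize(a,None,fx=3.8,fy=3.8,interpolation=2))
```

```text
t 6.1 p [0.5142 0.0249 0.0382] jig [-145.1    0.9] zhead-JA 1.5706 ydir [-0.098 -0.038 -0.994] xdir [ 0.964  0.243 -0.105] q7 [ 0.553  0.749 -0.956  1.751  0.673  1.128  1.167] F [-1.03  0.16  0.45] M [ 0.108 -0.108  0.016] w 0.588
move cm along tool now [ 3.39 -0.29 -0.08]
yaw needed -0.0 or +-pi
```

View pics/w3.png

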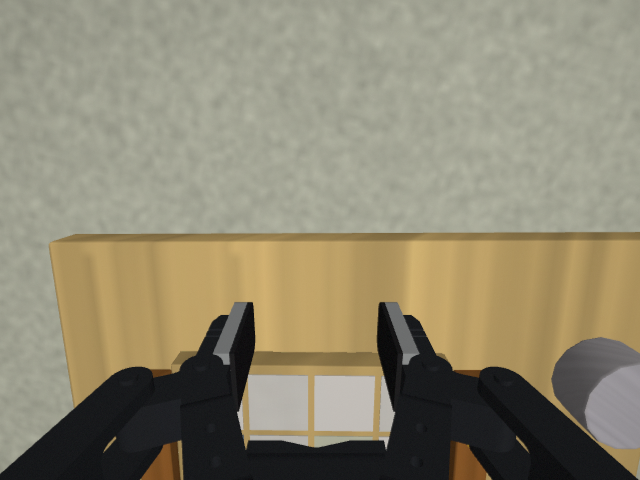

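View pics/s3z.png

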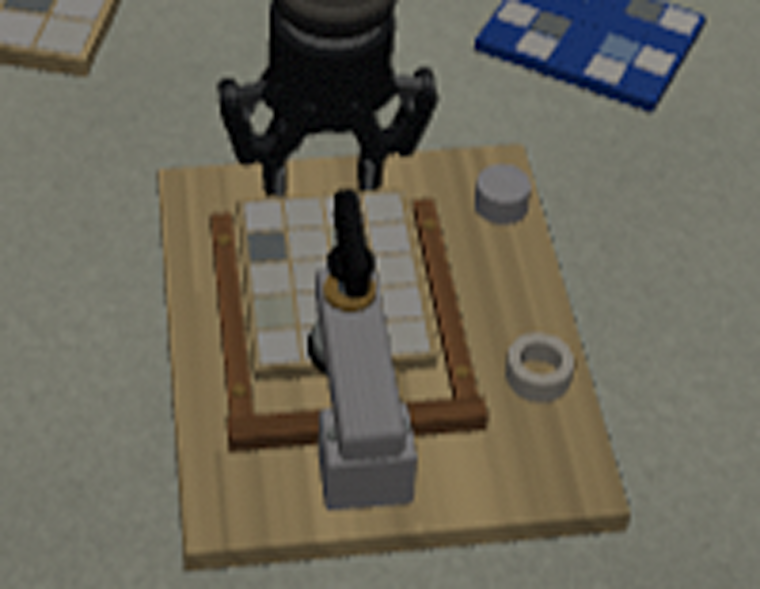

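arm_command(
  plan="-2 0 0 0;0 0 0 0",
)

```text
time_s: 6.27
position: [0.4955, 0.0205, 0.0397]
eef_rot: [-0.692, 0.709, 0.051, -0.123]
ft_force: [-1.4, 0.3, -0.8]
width: 0.587
```

Run:
```python
from h import *
stat(J2W(-111,0),.0375,JA+np.pi/2)
```

```text
t 6.27 p [0.4955 0.0205 0.0397] jig [-164.3    1.2] zhead-JA 1.5703 ydir [-0.097 -0.036 -0.995] xdir [ 0.965  0.243 -0.103] q7 [ 0.586  0.72  -0.971  1.804  0.664  1.104  1.164] F [-1.35  0.34 -0.76] M [ 0.024 -0.109  0.029] w 0.587
move cm along tool now [ 5.32 -0.33 -0.11]
yaw needed -0.0 or +-pi
```

arm_command(
  plan="3 0 0 0;0 0 0 0",
)

```text
time_s: 6.43
position: [0.5144, 0.0245, 0.0382]
eef_rot: [-0.689, 0.711, 0.043, -0.132]
ft_force: [3.1, 1.1, 3.1]
width: 0.581
```

Run:
```python
from h import *
stat(J2W(-111,0),.0375,JA+np.pi/2)
```

```text
t 6.43 p [0.5144 0.0245 0.0382] jig [-144.9    0.4] zhead-JA 1.5722 ydir [-0.12  -0.047 -0.992] xdir [ 0.962  0.243 -0.128] q7 [ 0.538  0.761 -0.95   1.729  0.67   1.16   1.171] F [3.12 1.07 3.05] M [ 0.259 -0.607 -0.093] w 0.581
move cm along tool now [ 3.37 -0.36 -0.04]
yaw needed 0.001 or +-pi
```

Run:
```python
from h import *
for n in ['w3','w4']:
  c=load(n) if n=='w3' else snap('wrist','w4')
  img=np.array(c['color']); 
  g=cv2.cvtColor(img,cv2.COLOR_RGB2GRAY).astype(int)
  print(n,[ (v,g[v,310]) for v in range(225,440,3)][:0])
  cv2.imwrite(f'pics/{n}c.png',cv2.resize(img[220:460,150:470,::-1],None,fx=2.4,fy=2.4))
stat()
```

```text
w3 []
w4 []
t 6.48 p [0.514  0.0245 0.038 ] jig [-145.3    0.5] zhead-JA 1.5724 ydir [-0.119 -0.046 -0.992] xdir [ 0.962  0.243 -0.127] q7 [ 0.539  0.76  -0.95   1.731  0.67   1.157  1.17 ] F [-3.43 -1.3   7.89] M [-0.212  0.795  0.151] w 0.588
```

View pics/w4c.png

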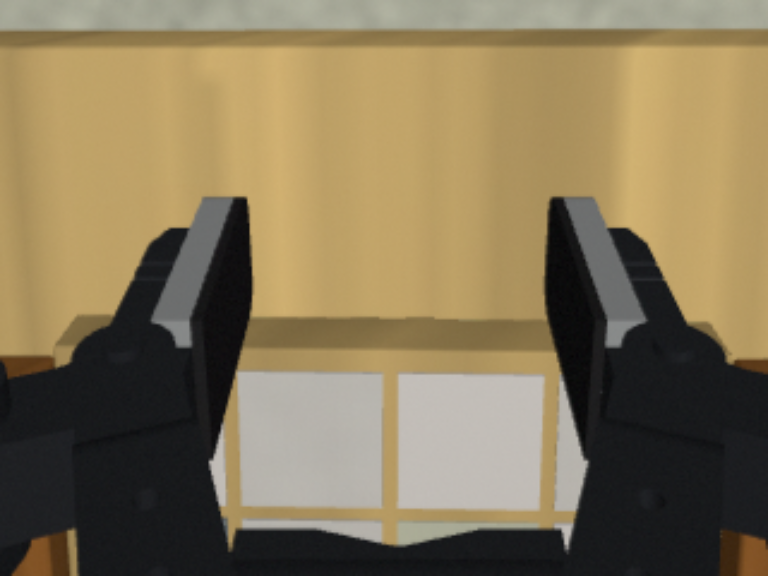

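View pics/w3c.png

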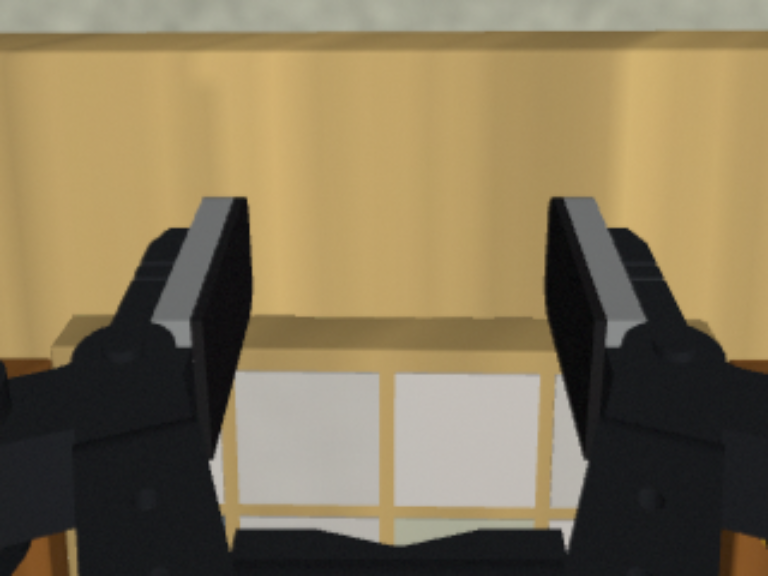

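Run:
```python
from h import *
for n in ['w1','w3','w4']:
  c=load(n); img=np.array(c['color'])
  # find edges in column 310
  col=cv2.cvtColor(img,cv2.COLOR_RGB2LAB)[:,300:320].astype(float).mean(1)
  d=np.abs(np.diff(cv2.GaussianBlur(col,(1,3),0),axis=0)).sum(1)
  pk=[v for v in range(150,430) if d[v]>6 and d[v]==d[v-3:v+4].max()]
  print(n,[(v,round(d[v]),round(W2J(onz(c,310,v,.018))[0],1),round(W2J(onz(c,310,v,.03))[0],1)) for v in pk])
```

```text
w1 [(203, 28, np.float64(-186.0), np.float64(-188.5)), (208, 18, np.float64(-182.5), np.float64(-185.2)), (265, 27, np.float64(-140.3), np.float64(-144.9)), (270, 17, np.float64(-136.4), np.float64(-141.2)), (276, 19, np.float64(-131.7), np.float64(-136.7)), (307, 19, np.float64(-106.6), np.float64(-112.7)), (343, 19, np.float64(-75.8), np.float64(-83.3)), (374, 23, np.float64(-47.6), np.float64(-56.4)), (401, 20, np.float64(-21.8), np.float64(-31.8)), (410, 59, np.float64(-12.9), np.float64(-23.3)), (419, 26, np.float64(-3.8), np.float64(-14.6)), (427, 10, np.float64(4.3), np.float64(-6.8))]
w3 [(232, 30, np.float64(-185.5), np.float64(-187.9)), (240, 17, np.float64(-182.4), np.float64(-185.0)), (351, 28, np.float64(-135.3), np.float64(-141.7)), (365, 17, np.float64(-128.9), np.float64(-135.9)), (375, 15, np.float64(-124.3), np.float64(-131.6))]
w4 [(231, 27, np.float64(-185.2), np.float64(-187.3)), (238, 17, np.float64(-182.5), np.float64(-184.7)), (351, 26, np.float64(-134.9), np.float64(-141.0)), (365, 18, np.float64(-128.6), np.float64(-135.2)), (375, 14, np.float64(-124.0), np.float64(-131.0))]
```

arm_command(
  plan="2.5 -0.1 0 0;2.5 -0.1 0 0",
)

```text
time_s: 6.65
position: [0.5475, 0.0335, 0.0377]
eef_rot: [-0.685, 0.714, 0.032, -0.145]
ft_force: [-13.9, -4.2, 28.9]
width: 0.587
```

```bash
cat >> h.py <<'E'
def edges(n):
  c=snap('wrist',n); img=np.array(c['color'])
  col=cv2.cvtColor(img,cv2.COLOR_RGB2LAB)[:,300:320].astype(float).mean(1)
  d=np.abs(np.diff(cv2.GaussianBlur(col,(1,3),0),axis=0)).sum(1)
  pk=[v for v in range(150,430) if d[v]>6 and d[v]==d[v-3:v+4].max()]
  print(n,[(v,round(d[v]),float(round(W2J(onz(c,310,v,.018))[0],1)),float(round(W2J(onz(c,310,v,.03))[0],1))) for v in pk])
E
python3 - <<'E'
from h import *
stat(); edges('w5')
E
```

```text
t 6.65 p [0.5475 0.0335 0.0377] jig [-110.6    1. ] zhead-JA 1.5764 ydir [-0.152 -0.061 -0.986] xdir [ 0.956  0.244 -0.163] q7 [ 0.463  0.826 -0.922  1.598  0.675  1.249  1.189] F [-13.89  -4.16  28.88] M [-1.101  4.785  0.253] w 0.587
w5 [(151, 19, -182.0, -181.2), (350, 28, -102.1, -107.6), (362, 20, -96.8, -102.8), (372, 17, -92.4, -98.7)]
```

arm_command(
  plan="-1 0.25 0 0",
)

```text
time_s: 6.78
position: [0.5403, 0.0319, 0.0389]
eef_rot: [-0.684, 0.714, 0.031, -0.145]
ft_force: [1.8, 0.7, 0.1]
width: 0.587
```

Run:
```python
from h import *
stat(); edges('w6')
```

```text
t 6.78 p [0.5403 0.0319 0.0389] jig [-118.     1.2] zhead-JA 1.575 ydir [-0.154 -0.061 -0.986] xdir [ 0.956  0.243 -0.165] q7 [ 0.472  0.815 -0.925  1.617  0.67   1.243  1.185] F [1.76 0.7  0.13] M [ 0.123 -0.316 -0.006] w 0.587
w6 [(171, 18, -182.0, -181.8), (365, 27, -102.4, -108.4), (378, 19, -96.6, -103.1), (388, 15, -92.1, -98.9)]
```

arm_command(
  plan="-0.5 0.5 0 0;-1 0.8 0 0;-1 0.8 0 0",
)

```text
time_s: 7.08
position: [0.5362, 0.0311, 0.0377]
eef_rot: [-0.688, 0.713, 0.048, -0.124]
ft_force: [5.0, -1.7, 24.9]
width: 0.585
```

Run:
```python
from h import *
stat()
```

```text
t 7.08 p [0.5362 0.0311 0.0377] jig [-122.2    1.4] zhead-JA 1.5687 ydir [-0.103 -0.049 -0.994] xdir [ 0.964  0.24  -0.111] q7 [ 0.506  0.782 -0.938  1.682  0.685  1.167  1.163] F [ 5.04 -1.7  24.87] M [ 0.289 -0.701 -0.051] w 0.585
```

Dragging the tips back is undoing the tilt, so I'll keep going.

arm_command(
  plan="-1 0.6 0 0;-1 0.6 0 0;-1 0.6 0 0",
)

```text
time_s: 7.33
position: [0.5339, 0.0305, 0.0376]
eef_rot: [-0.693, 0.711, 0.069, -0.099]
ft_force: [6.5, 0.6, 16.3]
width: 0.587
```

Run:
```python
from h import *
stat()
```

```text
t 7.33 p [0.5339 0.0305 0.0376] jig [-124.6    1.4] zhead-JA 1.5612 ydir [-0.04  -0.031 -0.999] xdir [ 0.971  0.235 -0.046] q7 [ 0.545  0.745 -0.952  1.751  0.701  1.076  1.139] F [ 6.51  0.62 16.34] M [ 0.429 -1.444 -0.107] w 0.587
```

arm_command(
  plan="-1 0.6 0 0;-1 0.6 0 0",
)

```text
time_s: 7.5
position: [0.5331, 0.0303, 0.0375]
eef_rot: [-0.695, 0.709, 0.083, -0.083]
ft_force: [4.6, -0.6, 20.1]
width: 0.588
```

Run:
```python
from h import *
stat()
```

```text
t 7.5 p [0.5331 0.0303 0.0375] jig [-125.4    1.4] zhead-JA 1.557 ydir [ 0.002 -0.02  -1.   ] xdir [ 0.973  0.232 -0.002] q7 [ 0.568  0.721 -0.959  1.794  0.715  1.016  1.123] F [ 4.65 -0.55 20.08] M [ 0.332 -0.868 -0.093] w 0.588
```

arm_command(
  plan="0 -3 0 0;0 -3.5 0 0;0 -3.5 0 0;0 -3.5 0 0;0 -2 0 0;0 0 0 0",
)

```text
time_s: 8.0
position: [0.5379, 0.0331, 0.2003]
eef_rot: [-0.696, 0.708, 0.086, -0.077]
ft_force: [0.5, 0.9, 0.4]
width: 0.586
```

Run:
```python
from h import *
stat(J2W(0,0),.18,JA+np.pi/2)
snap('wrist','w7'); snap('scene','s7')
a=cv2.imread('pics/s7.png')[230:385,245:445]; cv2.imwrite('pics/s7z.png',cv2.resize(a,None,fx=3.8,fy=3.8,interpolation=2))
```

```text
t 8.0 p [0.5379 0.0331 0.2003] jig [-120.1    2.9] zhead-JA 1.5544 ydir [ 0.014 -0.015 -1.   ] xdir [0.973 0.23  0.01 ] q7 [ 0.664  0.545 -1.113  1.612  0.524  1.299  1.268] F [0.47 0.91 0.41] M [0.026 0.027 0.012] w 0.586
move cm along tool now [11.99  2.15 -0.06]
yaw needed -0.016 or +-pi
```

View pics/w7.png

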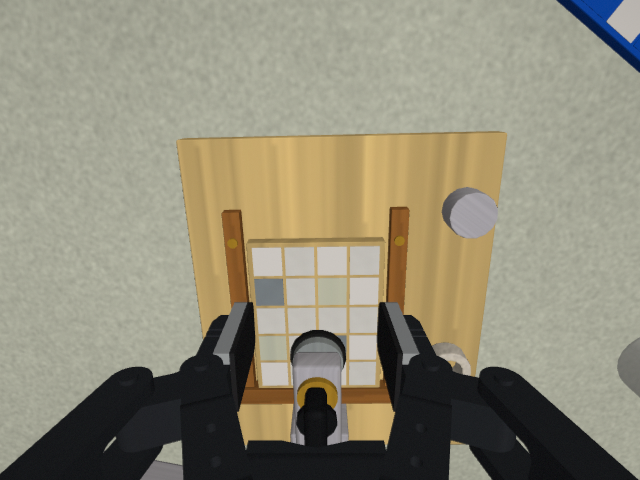

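View pics/s7z.png

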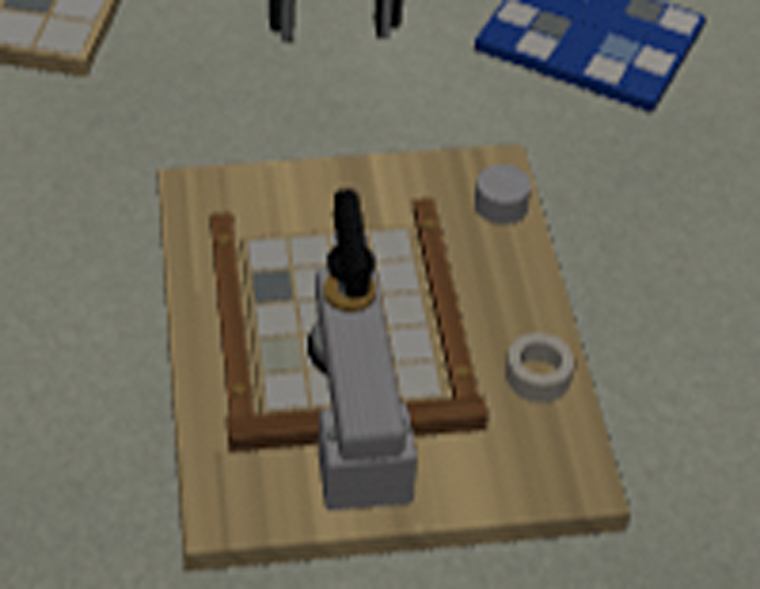

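The panel looks flush with the stop and square. I'll back off a little so the wrist camera sees the whole knob.

arm_command(
  plan="-3.5 -1.5 0 0;-3.5 -1.5 0 0;-2 -1 0 0;0 0 0 0;0 0 0 0",
)

```text
time_s: 8.52
position: [0.4415, 0.01, 0.2251]
eef_rot: [-0.7, 0.705, 0.077, -0.087]
ft_force: [-0.2, 0.6, -0.2]
width: 0.585
```

Run:
```python
from h import *
c=snap('wrist','w8'); stat()
img=np.array(c['color']); cv2.imwrite('pics/w8c.png',cv2.resize(img[180:480,200:440,::-1],None,fx=2,fy=2))
```

```text
t 8.57 p [0.4414 0.0102 0.225 ] jig [-219.2    4.5] zhead-JA 1.555 ydir [-0.014 -0.008 -1.   ] xdir [ 0.973  0.23  -0.015] q7 [ 0.936  0.316 -1.219  1.793  0.315  1.267  1.435] F [-0.55 -0.01 -0.42] M [-0.013  0.018  0.015] w 0.587
```

View pics/w8c.png

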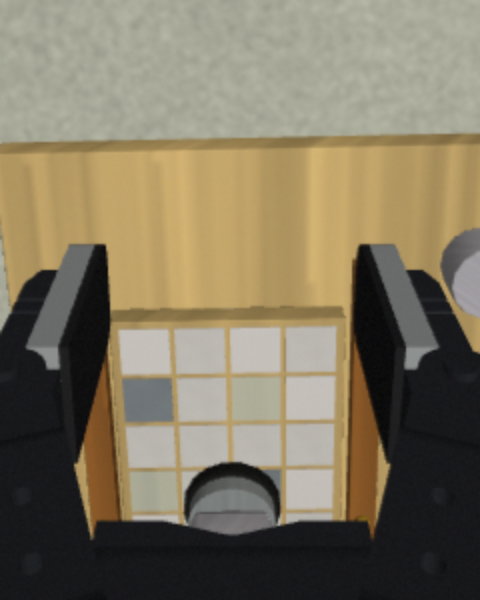

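arm_command(
  plan="3.8 -0.2 -0.1 0;3.8 -0.2 -0.1 0;3.8 -0.2 -0.1 0;3.8 -0.2 -0.1 0;3.8 -0.2 0 0;3.8 -0.2 0 0;3.5 -0.2 0 0;1 0 0 0;0 0 0 0",
)

```text
time_s: 9.32
position: [0.718, 0.0627, 0.1974]
eef_rot: [-0.695, 0.71, 0.057, -0.095]
ft_force: [-1.4, 1.2, -0.3]
width: 0.579
```

Run:
```python
from h import *
c=snap('wrist','w9'); stat()
```

```text
t 9.37 p [0.7167 0.0628 0.1965] jig [ 60.5 -12.2] zhead-JA 1.5408 ydir [-0.053 -0.028 -0.998] xdir [ 0.975  0.215 -0.057] q7 [ 0.242  0.897 -0.904  0.927  0.664  1.618  1.351] F [-0.85 -0.38 -0.47] M [ 0.05  -0.054  0.005] w 0.585
```

View pics/w9.png

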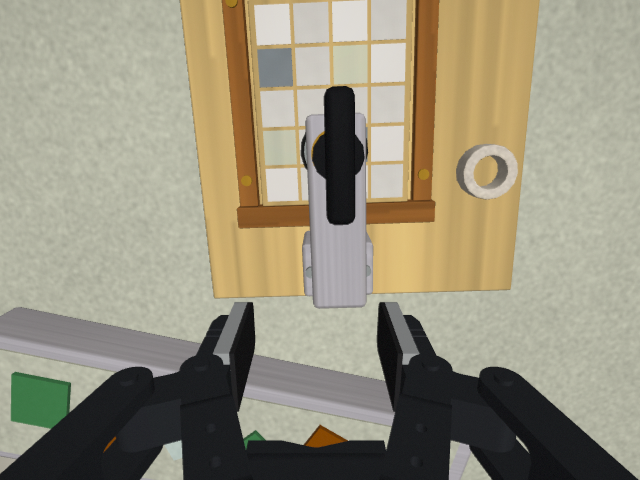

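The wrist view shows the whole knob: the bar runs from (340,87) to (341,223), with the foot at (335,150) and the tape at (488,172). I'll take a second view for its height, closer to the grasp position.

arm_command(
  plan="-2 -0.2 0.6 0;-1.5 -0.2 0.5 0;0 0 0 0",
)

```text
time_s: 9.62
position: [0.6777, 0.0676, 0.1956]
eef_rot: [-0.695, 0.71, 0.054, -0.1]
ft_force: [0.5, 0.1, 0.2]
width: 0.589
```

```bash
cat >> h.py <<'E'
def knob(n,box,z=.139,thr=45):
    c=load(n); g=np.array(c['color']).max(2); u0,u1,v0,v1=box
    m=np.zeros_like(g); m[v0:v1,u0:u1]=(g[v0:v1,u0:u1]<thr)*255
    m=cv2.morphologyEx(m,cv2.MORPH_OPEN,np.ones((3,3),np.uint8))
    ct=max(cv2.findContours(m,0,2)[0],key=cv2.contourArea); return c,m,ct[:,0]
E
python3 - <<'E'
from h import *
snap('wrist','w10'); stat()
for n in ['w9','w10']:
    c,m,ct=knob(n,(290,400,60,300)); print(n,cv2.boundingRect(ct),[ (v,np.where(m[v])[0][[0,-1]].tolist()) for v in range(ct[:,1].min(),ct[:,1].max(),8)])
E
```

```text
t 9.67 p [0.6787 0.067  0.1952] jig [24.7  1.3] zhead-JA 1.5415 ydir [-0.061 -0.03  -0.998] xdir [ 0.974  0.215 -0.066] q7 [ 0.297  0.833 -0.93   1.077  0.635  1.568  1.3  ] F [-0.21  0.74 -0.14] M [ 0.015 -0.091 -0.006] w 0.587
w9 (313, 86, 51, 138) [(86, [343, 345]), (94, [325, 353]), (102, [325, 354]), (110, [325, 354]), (118, [325, 354]), (126, [325, 354]), (134, [324, 354]), (142, [317, 360]), (150, [314, 362]), (158, [313, 363]), (166, [315, 360]), (174, [321, 354]), (182, [327, 354]), (190, [327, 354]), (198, [327, 354]), (206, [327, 354]), (214, [327, 354]), (222, [330, 350])]
w10 (290, 171, 48, 128) [(171, [312, 316]), (179, [297, 323]), (187, [296, 323]), (195, [296, 345]), (203, [297, 324]), (211, [295, 330]), (219, [290, 335]), (227, [290, 336]), (235, [290, 335]), (243, [294, 331]), (251, [299, 325]), (259, [299, 325]), (267, [299, 325]), (275, [300, 325]), (283, [300, 326]), (291, [300, 326])]
```

View pics/w10.png

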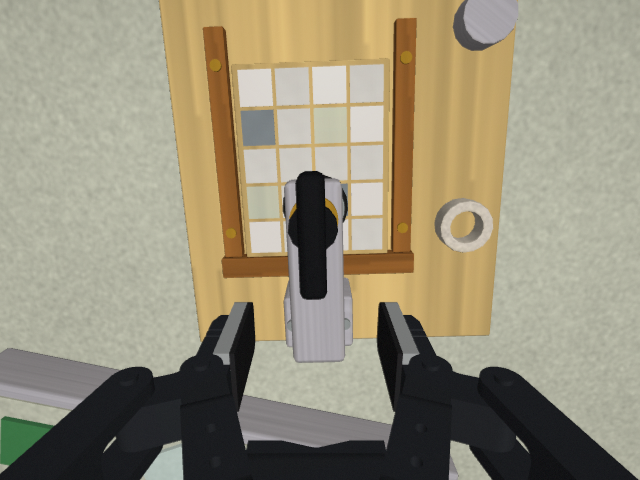

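Run:
```python
from h import *
a,b=load('w9'),load('w10')
E=[]
for p,q in [((339.5,86.5),(310,171)),((340.5,224),(313,299))]:
    P,g=tri(ray(a,*p),ray(b,*q)); print(np.round(P,4),round(g,4),np.round(W2J(P),1)); E.append(P)
for c,ps in ((a,[(339.5,90),(340.5,220)]),(b,[(310,175),(313,295)])):
    X=[W2J(onz(c,*p,.139)) for p in ps]; print(np.round(X,1),'mid',np.round((X[0]+X[1])/2,1),'knob cw angle',-np.arctan2(*(X[1]-X[0])[::-1]), 'world mid',J2W(*((X[0]+X[1])/2)))
# jig: rail stop corners, board etc in b
for c,ps in ((a,[(213,297),(511,290)]),(b,[(200,342),(490,335)])):
    X=[W2J(onz(c,*p,.018)) for p in ps]; print('board far corners (120,-105)(120,145):',np.round(X,1))
X=[W2J(onz(b,*p,.03)) for p in [(233,66),(388,59),(236,255),(389,250)]]; print('panel',np.round(X,1))
```

```text
[0.6215 0.0517 0.1268] 0.0006 [-34.5   0.5]
[0.6837 0.0669 0.1348] 0.0 [29.6 -0.1]
[[-31.6   0.2]
 [ 26.7  -0.2]] mid [-2.5 -0. ] knob cw angle 0.007304195864111676 world mid [0.6526142  0.05906169]
[[-33.7   0.6]
 [ 25.6   0.1]] mid [-4.   0.3] knob cw angle 0.007399170757586667 world mid [0.65100389 0.05903726]
board far corners (120,-105)(120,145): [[ 116.6 -103.7]
 [ 116.4  145. ]]
board far corners (120,-105)(120,145): [[ 117.3 -103.2]
 [ 115.7  145.1]]
panel [[-100.2  -53.9]
 [-101.2   53. ]
 [  36.1  -62.8]
 [  35.    56.1]]
```

```bash
sed -i 's/JT=np.array(\[0.655,0.0597\])/JT=np.array([0.652,0.0592])/' h.py
python3 - <<'E'
from h import *
stat(J2W(0,0),.165,JA+np.pi/2-.007)
E
```

```text
t 9.67 p [0.6787 0.067  0.1952] jig [27.8  1. ] zhead-JA 1.5415 ydir [-0.061 -0.03  -0.998] xdir [ 0.974  0.215 -0.066] q7 [ 0.297  0.833 -0.93   1.077  0.635  1.568  1.3  ] F [-0.21  0.74 -0.14] M [ 0.015 -0.091 -0.006] w 0.587
move cm along tool now [-2.57  3.19 -0.14]
yaw needed -0.022 or +-pi
```

arm_command(
  plan="-1.6 1.6 -0.1 -0.01;-1 1.6 -0.05 -0.01;0 0 0 0",
  fingers=4,
)

```text
time_s: 9.92
position: [0.6521, 0.0573, 0.1638]
eef_rot: [-0.693, 0.71, 0.062, -0.105]
ft_force: [-0.4, 0.5, 0.2]
width: 0.467
```

Run:
```python
from h import *
stat(J2W(0,0),.139,JA+np.pi/2-.007); snap('wrist','w11')
```

```text
t 9.92 p [0.6521 0.0573 0.1638] jig [-0.4 -1.9] zhead-JA 1.561 ydir [-0.058 -0.032 -0.998] xdir [ 0.97   0.234 -0.064] q7 [ 0.364  0.806 -0.944  1.23   0.633  1.468  1.287] F [-0.4   0.48  0.25] M [ 0.01  -0.018 -0.015] w 0.467
move cm along tool now [0.19 2.47 0.23]
yaw needed -0.003 or +-pi
```

View pics/w11.png

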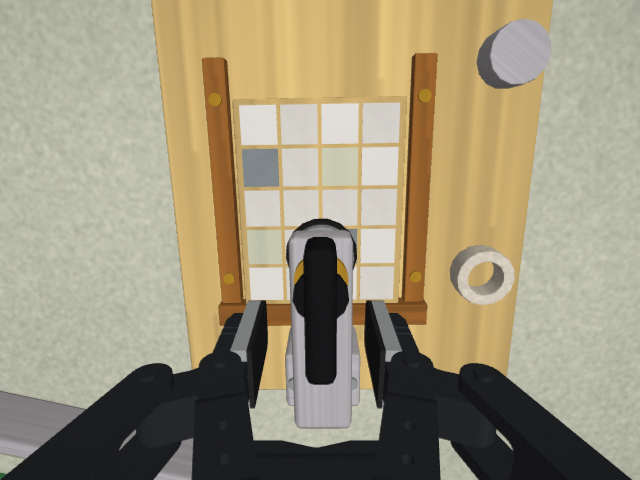

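arm_command(
  plan="0.1 1.3 0.1 0;0.1 1.1 0.05 0;0 0 0 0",
)

```text
time_s: 10.22
position: [0.6573, 0.0585, 0.1413]
eef_rot: [-0.694, 0.71, 0.064, -0.101]
ft_force: [-1.6, -0.2, -0.2]
width: 0.469
```

Run:
```python
from h import *
stat(J2W(0,0),.139,JA+np.pi/2-.007); snap('scene','s11')
a=cv2.imread('pics/s11.png')[200:355,245:445]; cv2.imwrite('pics/s11z.png',cv2.resize(a,None,fx=3.8,fy=3.8,interpolation=2))
```

```text
t 10.22 p [0.6573 0.0585 0.1413] jig [ 5. -2.] zhead-JA 1.5566 ydir [-0.049 -0.03  -0.998] xdir [ 0.972  0.23  -0.055] q7 [ 0.361  0.828 -0.933  1.252  0.65   1.423  1.272] F [-1.57 -0.2  -0.21] M [ 0.009 -0.011 -0.006] w 0.469
move cm along tool now [-0.49  0.26  0.19]
yaw needed -0.007 or +-pi
```

View pics/s11z.png

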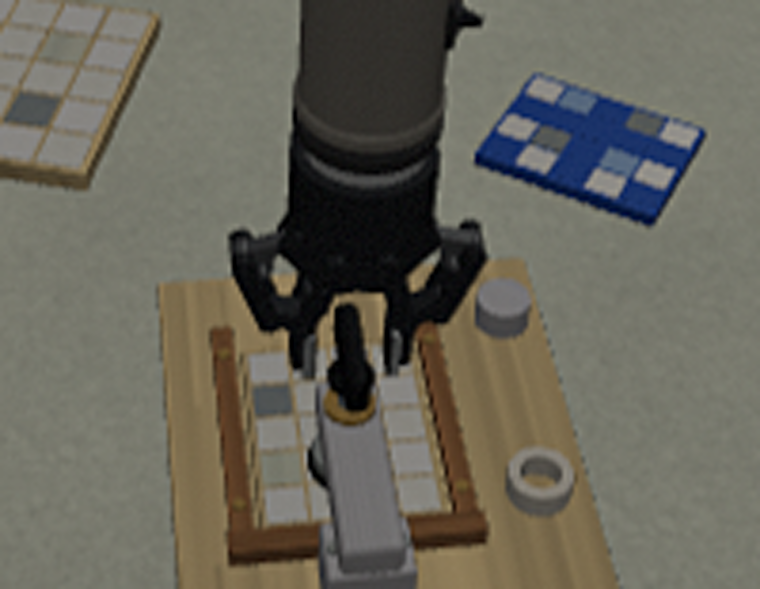

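arm_command(
  plan="-0.5 0.2 0.15 -0.01;0 0 0 0",
)

```text
time_s: 10.43
position: [0.6528, 0.0597, 0.1402]
eef_rot: [-0.694, 0.709, 0.068, -0.104]
ft_force: [-0.6, -0.5, 0.6]
width: 0.47
```

Run:
```python
from h import *
stat(J2W(0,0),.139,JA+np.pi/2-.007)
```

```text
t 10.43 p [0.6528 0.0597 0.1402] jig [0.9 0.2] zhead-JA 1.5672 ydir [-0.048 -0.028 -0.998] xdir [ 0.969  0.241 -0.053] q7 [ 0.369  0.822 -0.939  1.27   0.649  1.414  1.275] F [-0.65 -0.45  0.63] M [-0.007 -0.052  0.024] w 0.47
move cm along tool now [-0.08  0.13 -0.02]
yaw needed 0.003 or +-pi
```

arm_command(
  plan="0 0 0 0;0 0 0 0;0 0 0 0;0 0 0 0;0 0 0 0;0 0 0 0",
  fingers=0,
  force=60,
)

```text
time_s: 10.93
position: [0.6533, 0.0596, 0.1413]
eef_rot: [-0.694, 0.709, 0.068, -0.103]
ft_force: [-0.5, -1.5, -1.0]
width: 0.149
```

Run:
```python
from h import *
stat(J2W(0,0),.139,JA+np.pi/2-.007); snap('wrist','w12')
```

```text
t 10.93 p [0.6533 0.0596 0.1413] jig [1.4 0. ] zhead-JA 1.5666 ydir [-0.046 -0.028 -0.999] xdir [ 0.969  0.24  -0.052] q7 [ 0.369  0.821 -0.94   1.268  0.648  1.414  1.276] F [-0.52 -1.5  -0.99] M [0.259 0.021 0.083] w 0.149
move cm along tool now [-0.13  0.23 -0.  ]
yaw needed 0.003 or +-pi
```

View pics/w12.png

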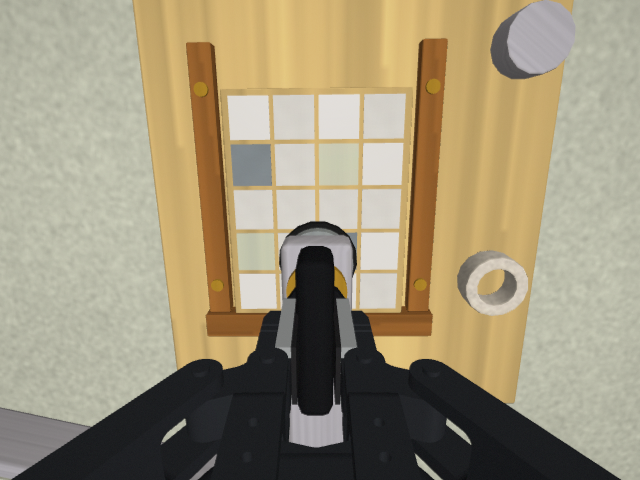

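arm_command(
  plan="0 0.02 0 0.1;0 0.02 0 0.1;0 0.02 0 0.1;0 0.02 0 0.1",
)

```text
time_s: 11.32
position: [0.6533, 0.0603, 0.1405]
eef_rot: [-0.694, 0.714, -0.077, 0.045]
ft_force: [-0.7, -1.1, -2.0]
width: 0.15
```

```bash
cat >> h.py <<'E'
def st2(n=12):
    h=[];M=[];F=[]
    s=robot.get_state(); R=rot(s).as_matrix(); hd=np.arctan2(R[1,2],R[0,2])
    print('t',round(s['time_s'],2),'cw angle',round((JA+np.pi/2-hd+.5)%(2*np.pi)-.5,4),'M',np.round(s['torque'],3),'Mtool y',np.round(R.T@s['torque'],3)[1],'F',np.round(s['ft_force'],1),'jig',np.round(W2J(s['position']),1),'z',round(s['position'][2],4),'ydir',np.round(R[:2,1],3),'q',np.round(s['joints'],2),'tau7',np.round(s['effort'][4:],2),'w',round(s['width'],3))
E
python3 - <<'E'
from h import *
st2()
E
```

```text
t 11.32 cw angle 0.4209 M [0.664 0.047 0.073] Mtool y -0.105 F [-0.7 -1.1 -2. ] jig [1.6 0.8] z 0.1405 ydir [-0.047 -0.024] q [ 0.34  0.79 -0.86  1.27  0.58  1.38  0.9 ] tau7 [0.51 0.43 0.83] w 0.15
```

arm_command(
  plan="0 0.02 0 0.1;0 0.02 0 0.1",
)

```text
time_s: 11.48
position: [0.6535, 0.0607, 0.1401]
eef_rot: [-0.683, 0.704, -0.15, 0.12]
ft_force: [0.6, -1.6, -0.5]
width: 0.147
```

```bash
python3 -c "from h import *;st2()"
```

```text
t 11.48 cw angle 0.6321 M [ 0.73  -0.001  0.101] Mtool y -0.136 F [ 0.6 -1.6 -0.5] jig [1.8 1.1] z 0.1401 ydir [-0.047 -0.021] q [ 0.32  0.78 -0.81  1.27  0.55  1.37  0.7 ] tau7 [0.55 0.48 0.83] w 0.147
```

arm_command(
  plan="0 0.02 0 0.1;0 0.02 0 0.06",
)

```text
time_s: 11.65
position: [0.6537, 0.0609, 0.1397]
eef_rot: [-0.669, 0.691, -0.208, 0.18]
ft_force: [-0.4, -2.2, -0.8]
width: 0.151
```

```bash
python3 -c "from h import *;st2()"
```

```text
t 11.65 cw angle 0.8029 M [ 0.824 -0.009  0.081] Mtool y -0.119 F [-0.4 -2.2 -0.8] jig [2.  1.2] z 0.1397 ydir [-0.047 -0.019] q [ 0.3   0.76 -0.78  1.27  0.52  1.36  0.55] tau7 [0.5  0.37 0.24] w 0.151
```

arm_command(
  plan="0 0.02 0 0.06;0 0.02 0 0.06",
)

```text
time_s: 11.82
position: [0.6539, 0.0609, 0.1394]
eef_rot: [-0.655, 0.677, -0.25, 0.223]
ft_force: [-0.9, -3.3, -2.6]
width: 0.148
```

```bash
python3 -c "from h import *;st2()"
```

```text
t 11.82 cw angle 0.9305 M [ 0.209 -0.378  0.082] Mtool y -0.085 F [-0.9 -3.3 -2.6] jig [2.2 1.2] z 0.1394 ydir [-0.046 -0.017] q [ 0.29  0.76 -0.75  1.27  0.5   1.35  0.44] tau7 [-0.16  0.35  0.45] w 0.148
```

arm_command(
  plan="0 0.02 0 0.06;0 0.02 0 0.06",
)

```text
time_s: 11.98
position: [0.6541, 0.0608, 0.1391]
eef_rot: [-0.638, 0.661, -0.291, 0.266]
ft_force: [-1.3, -2.2, 0.1]
width: 0.145
```

```bash
python3 -c "from h import *;st2()"
```

```text
t 11.98 cw angle 1.0579 M [ 0.71  -0.171  0.064] Mtool y -0.094 F [-1.3 -2.2  0.1] jig [2.4 1.1] z 0.1391 ydir [-0.046 -0.016] q [ 0.28  0.75 -0.73  1.27  0.48  1.34  0.32] tau7 [0.4  0.39 0.46] w 0.145
```

arm_command(
  plan="0 0.02 0 0.06;0 0.02 0 0.06",
)

```text
time_s: 12.15
position: [0.6542, 0.061, 0.1389]
eef_rot: [-0.619, 0.642, -0.331, 0.307]
ft_force: [-1.1, -1.9, -1.2]
width: 0.151
```

```bash
python3 -c "from h import *;st2()"
```

```text
t 12.15 cw angle 1.1849 M [ 0.689 -0.227  0.056] Mtool y -0.084 F [-1.1 -1.9 -1.2] jig [2.6 1.2] z 0.1389 ydir [-0.045 -0.014] q [ 0.27  0.74 -0.7   1.28  0.46  1.33  0.21] tau7 [0.35 0.41 0.46] w 0.151
```

arm_command(
  plan="0 0.02 0 0.06;0 0.02 0 0.06",
)

```text
time_s: 12.32
position: [0.6543, 0.061, 0.1386]
eef_rot: [-0.597, 0.621, -0.37, 0.347]
ft_force: [-1.6, -2.5, -0.9]
width: 0.145
```

```bash
python3 -c "from h import *;st2()"
```

```text
t 12.32 cw angle 1.3119 M [ 0.675 -0.279  0.07 ] Mtool y -0.097 F [-1.6 -2.5 -0.9] jig [2.7 1.2] z 0.1386 ydir [-0.045 -0.012] q [ 0.26  0.73 -0.67  1.28  0.44  1.33  0.09] tau7 [0.34 0.42 0.46] w 0.145
```

arm_command(
  plan="0 0.02 0 0.06;0 0.02 0 0.06",
)

```text
time_s: 12.48
position: [0.6544, 0.0607, 0.1383]
eef_rot: [-0.573, 0.597, -0.407, 0.386]
ft_force: [-1.7, -1.8, -0.4]
width: 0.147
```

```bash
python3 -c "from h import *;st2()"
```

```text
t 12.48 cw angle 1.4388 M [ 0.536 -0.307  0.07 ] Mtool y -0.09 F [-1.7 -1.8 -0.4] jig [2.7 0.8] z 0.1383 ydir [-0.044 -0.012] q [ 0.24  0.73 -0.65  1.28  0.42  1.32 -0.02] tau7 [0.3  0.4  0.47] w 0.147
```

arm_command(
  plan="0 0.02 0 0.06;0 0.02 0 0.06",
)

```text
time_s: 12.65
position: [0.6546, 0.0607, 0.1381]
eef_rot: [-0.547, 0.571, -0.442, 0.423]
ft_force: [-0.9, -1.7, 0.2]
width: 0.146
```

```bash
python3 -c "from h import *;st2()"
```

```text
t 12.65 cw angle 1.5653 M [ 0.407 -0.316  0.098] Mtool y -0.112 F [-0.9 -1.7  0.2] jig [2.9 0.9] z 0.1381 ydir [-0.043 -0.011] q [ 0.23  0.72 -0.62  1.28  0.41  1.31 -0.14] tau7 [0.18 0.4  0.47] w 0.146
```

arm_command(
  plan="0 0.02 0 0.06;0 0.02 0 0.06",
)

```text
time_s: 12.82
position: [0.6547, 0.0605, 0.1378]
eef_rot: [-0.518, 0.543, -0.476, 0.458]
ft_force: [-2.4, -1.4, -1.2]
width: 0.145
```

```bash
python3 -c "from h import *;st2()"
```

```text
t 12.82 cw angle 1.6918 M [ 0.36  -0.329  0.113] Mtool y -0.124 F [-2.4 -1.4 -1.2] jig [2.9 0.6] z 0.1378 ydir [-0.042 -0.011] q [ 0.22  0.71 -0.59  1.28  0.39  1.31 -0.25] tau7 [0.11 0.33 0.48] w 0.145
```

arm_command(
  plan="0 0.02 0 0.06;0 0.02 0 0.06",
)

```text
time_s: 12.98
position: [0.6548, 0.0605, 0.1376]
eef_rot: [-0.487, 0.513, -0.507, 0.492]
ft_force: [-0.6, -1.4, -0.9]
width: 0.15
```

```bash
python3 -c "from h import *;st2()"
```

```text
t 12.98 cw angle 1.8179 M [ 0.252 -0.404  0.037] Mtool y -0.043 F [-0.6 -1.4 -0.9] jig [3.  0.6] z 0.1376 ydir [-0.041 -0.011] q [ 0.2   0.7  -0.57  1.28  0.37  1.3  -0.36] tau7 [0.06 0.37 0.48] w 0.15
```

arm_command(
  plan="0 0.02 0 0.06;0 0.02 0 0.06",
)

```text
time_s: 13.15
position: [0.6547, 0.0603, 0.1375]
eef_rot: [0.455, -0.481, 0.537, -0.523]
ft_force: [-1.9, -1.0, -0.1]
width: 0.148
```

```bash
python3 -c "from h import *;st2()"
```

```text
t 13.15 cw angle 1.9434 M [ 0.165 -0.312  0.213] Mtool y -0.216 F [-1.9 -1.  -0.1] jig [2.9 0.4] z 0.1375 ydir [-0.04  -0.011] q [ 0.19  0.7  -0.54  1.29  0.35  1.29 -0.48] tau7 [-0.02  0.22  0.37] w 0.148
```

arm_command(
  plan="0 0.02 0 0.06;0 0.02 0 0.06",
)

```text
time_s: 13.32
position: [0.6547, 0.0603, 0.1374]
eef_rot: [0.421, -0.448, 0.563, -0.553]
ft_force: [-2.4, -2.1, -1.8]
width: 0.15
```

```bash
python3 -c "from h import *;st2()"
```

```text
t 13.32 cw angle 2.0678 M [ 0.214 -0.369  0.27 ] Mtool y -0.274 F [-2.4 -2.1 -1.8] jig [2.9 0.4] z 0.1374 ydir [-0.04  -0.011] q [ 0.17  0.69 -0.51  1.29  0.33  1.29 -0.59] tau7 [-0.05  0.36  0.28] w 0.15
```

arm_command(
  plan="0 0.02 0 0.06;0 0.02 0 0.06",
)

```text
time_s: 13.48
position: [0.6547, 0.0601, 0.1372]
eef_rot: [0.385, -0.412, 0.588, -0.58]
ft_force: [-1.6, -0.8, -0.7]
width: 0.15
```

```bash
python3 -c "from h import *;st2()"
```

```text
t 13.48 cw angle 2.1916 M [ 0.151 -0.361  0.322] Mtool y -0.323 F [-1.6 -0.8 -0.7] jig [2.9 0.2] z 0.1372 ydir [-0.038 -0.012] q [ 0.16  0.69 -0.48  1.29  0.32  1.28 -0.7 ] tau7 [-0.09  0.33  0.24] w 0.15
```

arm_command(
  plan="0 0.02 0 0.06",
)

```text
time_s: 13.57
position: [0.6548, 0.0601, 0.1371]
eef_rot: [0.367, -0.394, 0.599, -0.593]
ft_force: [-1.4, -1.6, -0.2]
width: 0.149
```

```bash
python3 -c "from h import *;st2()"
```

```text
t 13.57 cw angle 2.2533 M [ 0.121 -0.425  0.326] Mtool y -0.325 F [-1.4 -1.6 -0.2] jig [2.9 0.2] z 0.1371 ydir [-0.038 -0.013] q [ 0.15  0.68 -0.47  1.29  0.31  1.28 -0.76] tau7 [-0.16  0.31  0.2 ] w 0.149
```

arm_command(
  plan="0 0.02 0 0.06",
)

```text
time_s: 13.65
position: [0.6548, 0.0602, 0.1371]
eef_rot: [0.348, -0.376, 0.61, -0.605]
ft_force: [-1.3, -2.0, 0.2]
width: 0.151
```

```bash
python3 -c "from h import *;st2()"
```

```text
t 13.65 cw angle 2.3147 M [ 0.168 -0.346  0.409] Mtool y -0.41 F [-1.3 -2.   0.2] jig [2.9 0.3] z 0.1371 ydir [-0.037 -0.013] q [ 0.14  0.68 -0.46  1.29  0.3   1.28 -0.82] tau7 [-0.15  0.31  0.17] w 0.151
```

arm_command(
  plan="0 0.02 0 0.06",
)

```text
time_s: 13.73
position: [0.6548, 0.0601, 0.1369]
eef_rot: [0.329, -0.357, 0.62, -0.616]
ft_force: [-1.8, -1.3, 0.4]
width: 0.151
```

```bash
python3 -c "from h import *;st2();snap('wrist','w13')"
```

```text
t 13.73 cw angle 2.3762 M [-0.335 -0.336  0.418] Mtool y -0.4 F [-1.8 -1.3  0.4] jig [2.9 0.2] z 0.1369 ydir [-0.037 -0.014] q [ 0.14  0.68 -0.44  1.29  0.29  1.27 -0.87] tau7 [-0.39  0.36  0.14] w 0.151
```

View pics/w13.png

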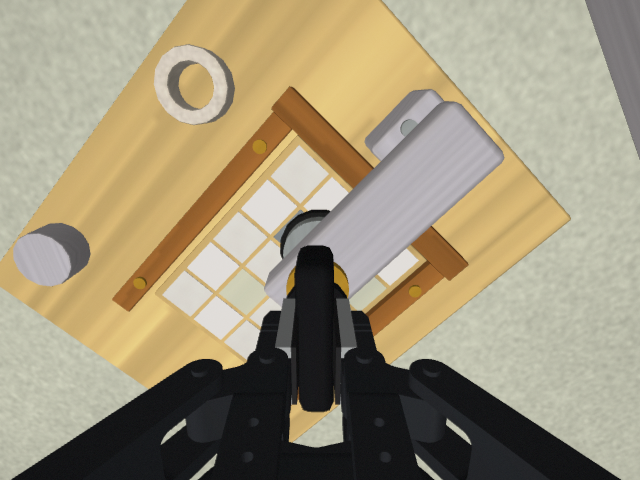

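The bite came at about 1.75 rad (between 1.68 and 1.80), and the twist is climbing steadily. The bar hasn't slipped in the jaws. My target is about 2.54 rad.

arm_command(
  plan="0 0.02 0 0.06;0 0.02 0 0.06",
)

```text
time_s: 13.95
position: [0.6547, 0.0601, 0.1368]
eef_rot: [0.292, -0.319, 0.638, -0.637]
ft_force: [-1.3, -1.9, -1.1]
width: 0.145
```

```bash
python3 -c "from h import *;st2()"
```

```text
t 13.95 cw angle 2.4965 M [ 0.013 -0.289  0.435] Mtool y -0.43 F [-1.3 -1.9 -1.1] jig [2.9 0.2] z 0.1368 ydir [-0.036 -0.016] q [ 0.12  0.67 -0.42  1.3   0.27  1.27 -0.98] tau7 [-0.25  0.26  0.03] w 0.145
```

arm_command(
  plan="0 0.02 0 0.045",
)

```text
time_s: 14.03
position: [0.6547, 0.0601, 0.1367]
eef_rot: [-0.277, 0.305, -0.644, 0.644]
ft_force: [-0.6, -1.4, -0.6]
width: 0.148
```

```bash
python3 -c "from h import *;st2();snap('wrist','w14');st2()"
```

```text
t 14.03 cw angle 2.541 M [ 0.085 -0.25   0.504] Mtool y -0.503 F [-0.6 -1.4 -0.6] jig [2.9 0.2] z 0.1367 ydir [-0.035 -0.016] q [ 0.11  0.67 -0.41  1.3   0.27  1.27 -1.02] tau7 [-0.26  0.22 -0.19] w 0.148
t 14.08 cw angle 2.5422 M [ 0.122 -0.345  0.425] Mtool y -0.423 F [-1.2 -1.9 -1.3] jig [2.9 0.2] z 0.1367 ydir [-0.035 -0.016] q [ 0.11  0.67 -0.41  1.3   0.27  1.27 -1.02] tau7 [-0.38  0.27 -0.59] w 0.149
```

arm_command(
  plan="0 0 0 0;0 0 0 0;0 0 0 0;0 0 0 0;0 0 0 0;0 0 0 0",
  fingers=5,
)

```text
time_s: 14.58
position: [0.6547, 0.0623, 0.1373]
eef_rot: [0.28, -0.306, 0.644, -0.643]
ft_force: [-0.2, -0.6, 0.7]
width: 0.582
```

arm_command(
  plan="0 -1.5 0 0;0 -2 0 0;0 -3 0 0;0 -3 0 0;0 0 0 0;0 0 0 0",
)

```text
time_s: 15.08
position: [0.6567, 0.0638, 0.2336]
eef_rot: [0.278, -0.309, 0.645, -0.641]
ft_force: [-0.5, 0.5, -0.7]
width: 0.581
```

Run:
```python
from h import *
st2(); snap('wrist','w15'); snap('scene','s15'); snap('top','t15')
a=cv2.imread('pics/s15.png')[230:385,245:445]; cv2.imwrite('pics/s15z.png',cv2.resize(a,None,fx=3.8,fy=3.8,interpolation=2))
```

```text
t 15.08 cw angle 2.5336 M [-0.009 -0.004  0.008] Mtool y -0.008 F [-0.5  0.5 -0.7] jig [5.7 3.4] z 0.2336 ydir [-0.041 -0.013] q [ 0.1   0.62 -0.42  1.14  0.24  1.47 -0.99] tau7 [ 0.    0.18 -0.  ] w 0.581
```

View pics/w15.png

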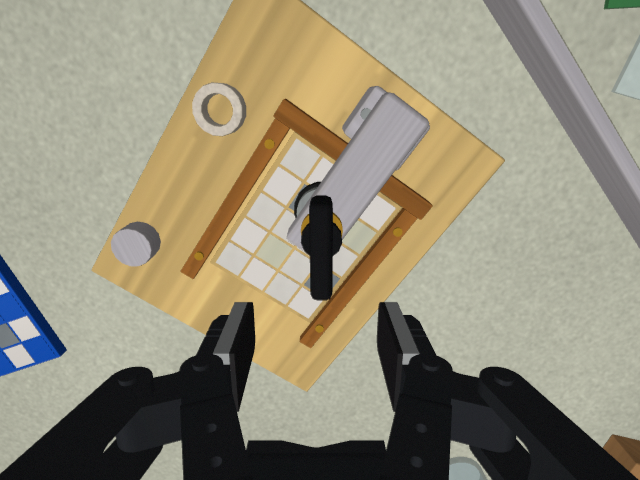

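View pics/s15z.png

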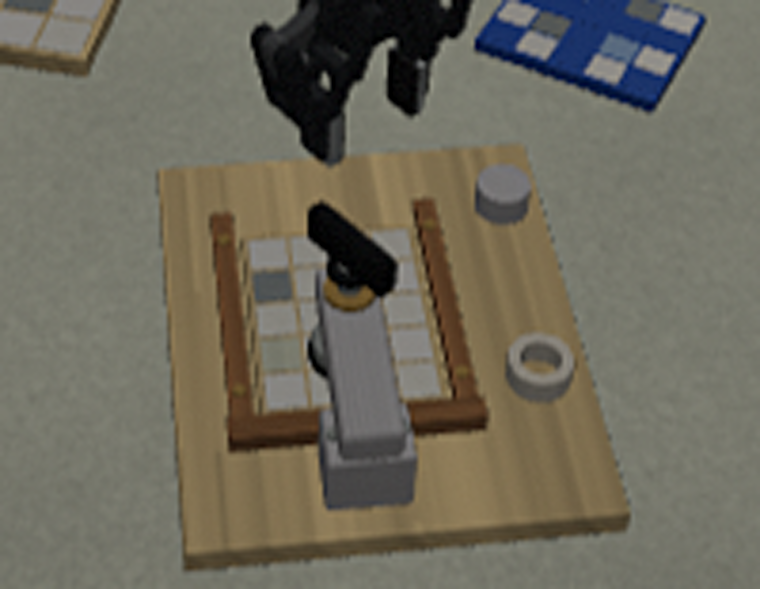

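The panel is home, the knob is released, and the tape and tin are undisturbed. I'll check the bar's angle before handing in.

Run:
```python
from h import *
c=load('w15')
X=[W2J(onz(c,*p,.135)) for p in [(320.5,200),(321.5,297)]]; d=X[1]-X[0]
print('knob cw',(-np.arctan2(d[1],d[0]))%np.pi,np.round(X,1))
a=np.array(load('top0')['color']).astype(int);b=np.array(load('t15')['color']).astype(int)
m=(np.abs(a-b).max(2)>40).astype(np.uint8); n,l,s,ce=cv2.connectedComponentsWithStats(m)
print([s[i].tolist() for i in range(1,n) if s[i][4]>15])
robot.hand_in()
```

```text
knob cw 2.519477370380421 [[ 29.6  19.9]
 [-21.  -16.3]]
[[265, 76, 10, 32, 78], [317, 103, 11, 12, 41], [279, 123, 15, 51, 252], [300, 122, 103, 269, 5447], [305, 164, 8, 21, 51], [320, 183, 9, 8, 48], [299, 189, 9, 9, 31], [316, 205, 5, 7, 18], [337, 237, 8, 8, 24], [403, 341, 5, 13, 52], [478, 366, 162, 114, 8858], [318, 396, 5, 9, 28], [369, 401, 9, 30, 137], [332, 422, 6, 7, 24], [342, 424, 10, 8, 20], [359, 429, 8, 9, 39], [332, 443, 21, 13, 99], [345, 450, 126, 30, 1473], [312, 471, 13, 9, 53]]
the job is handed in; nothing more can be done
```

I pushed the small white panel home against the stop and tightened the clamp to about an eighth of a turn past the bite. Then I let go, lifted clear and handed the job in at about 15 s of the 72 s allowed. No verdict was reported.

- **Panel:** the wrist view put its near edge within about 1 mm of the fully-home position, and it looked square. I pushed until I felt the stop (about 14 N back).
- **Clamp:** I felt the bite at about 1.75 rad and stopped the tool at 2.54 rad. A picture after letting go put the bar at 2.52 rad, so it did not slip or turn back. That is about 0.77 rad past the bite, against the 0.785 asked for.
- **Last checks:** after lifting off, the wrist force and twist readings were back near zero. The tape and tin look unmoved in the last pictures. In the top view, the changes I could make out were the panel, the knob and the arm itself.

**What disagreed:**
- **Bite angle:** the two ways of reading it spread from 1.68 to 1.80 rad. The twist climbed about 0.48 N m per rad rather than the stated 0.6.
- **Clamp force:** because of that, I put it at 37 to 42 N, inside the 28 to 56 N window. I could not measure it directly.
- **Tool tilt:** the arm tilted by up to 0.16 rad while pushing, and the tips pressed on the board with about 29 N for a moment. I straightened most of the tilt before gripping the knob, leaving about 0.05 rad.

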